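# Shut the supply box and stack the small box on its lid

### The arm

A 6-joint arm with a two-finger parallel gripper is mounted at the origin on a cart in front of the work surface, level with it; the furniture and walls round the work are solid. World frame = base frame: x ahead of the robot, y to its left, z up, the work surface at z = 0. Lengths are in m, angles in degrees, forces in N, time in s.
With the tool pointing down it reaches from about 0.35 to 0.875 m from the base axis. Payload 4.2 kg.
Tool frame: the origin (TCP) lies at the very end of the fingers, on their centre line; the grasp point (between the pads) lies 19 mm behind it (r.grip_point_offset is the distance from the TCP to the grasp point, in m); z points along the fingers, y is the line along which they close (so a half turn about z gives the same grasp; the last joint's range is limited). The gripper opens to 87 mm and grips with 3 to 60 N. Pads are 19 mm wide; open, the fingers measure 117 mm over their backs; the gripper's body (75 mm by 190 mm) begins 51 mm behind the grasp point.
Start: joints at [-59.095, 22.042, 0.453, 0, -68.411, -14.817], TCP at [0.173, -0.6, 0.223] pointing down, gripper open.
Joint ranges: [-179.83, 179.83], [-69.29, 118.12], [-61.27, 80.66], [-181.25, 117.63], [-171.15, -9.14], [-177.46, 177.46]. Speed limits (degrees/s): [159.86, 159.86, 180, 180, 180, 180].

### API

Orientations are given as a 3x3 rotation matrix whose columns are the frame's x, y, z axes.
In Python, from station import r gives the robot as it stands.
- The arm moves only by the tool move_arm, never from a script. Its argument "series" is a list of rows, each a list of 3 entries, a list of its own where there are three numbers: the turn, a rotation vector about the tool's x, y, z as a fraction of full scale, then the shift along the tool's x, y, z as a fraction of full scale, then the opening, from 0 (shut) to 1 (fully open). A call has 1 to 12 rows; each row shifts and turns the commanded pose from where the row before left it, along the tool's axes as they then stand; what a row does not reach is not made up. Full scale, the value 1, is 0.5 m for a shift and 0.1 rad for a turn. A row lasts 1/10 s, in which the tool goes at most 50 mm and 8.59 degrees, less where a joint would pass 70% of its speed; a pose out of reach is approached as far as the arm can. A call with a number of a shift or a turn outside -1 to 1 is refused whole. A call with a gripper value outside its range is refused whole. The fingers move at their own pace and stop on an object; the grip force is fixed at half the most. Time passes only in rows, so rows that do not move let the fingers close. It gives the time, the measured TCP pose, the force, the opening and the grip force at its end, in the units of the state.
- r.sense(): the state, without advancing time (a new reading comes with each control period).
- r.capture(name): name is "scene" or "side" or "wrist"; returns a dict with "img" (384x512x3 uint8, red, green, blue), "fx", "fy", "cx", "cy" (pixels), "origin" and "orientation" of the camera in the world. Camera axes: x right, y up, looking along -z (the intrinsics and any distortion apply to the point x, -y, -z); pixel columns grow to the right and rows downward; lengths in m; the calibration is good to about 2 mm. A picture is of the moment at which its call begins. There is no depth.
- r.finish_job(): hands the job in; it is judged then, once.
Trained networks look in the newest picture that a camera, given by its name, has taken for a name from the list of things; names that differ only in an ending like _2 or _b are one class to them, and where a whole thing is asked for, a point or a joint stands for the part that bears it (a point fixed in the world has none). Each returns a list of dicts, best first, with "score" (0 to 1); they miss things now and then, are a little off and sometimes report something else, mostly with a low value. They report only what shows in the picture. A call takes as long as a camera call.
- r.cut_out(target, camera): "pixels" (384x512 bool, what is visible of it) and "centre" ([column, row] in pixels, amid what is visible of it).
- r.pinpoint(target, camera): "centre" ([column, row] in pixels: a listed point, or the origin of a listed thing).
The state is a dict: "time_s": time; "joints": joint angles; "joint_velocities": joint speeds; "effort": joint torques, N m; "tcp_pos": TCP position; "ee_rot": TCP orientation; "wrist_force": force on the tool from outside, world axes, zero at the start; "moment": the same for the moment, N m; "gripper_width": opening from 0.0 (shut) to 1.0 (fully open); "gripper_force": force on a finger pad.
Only numpy, scipy, OpenCV 4.12 (cv2) and the standard library are available. Lean on these libraries where they do the work, as an engineer would, in place of code of your own. Each camera call takes 0.05 s, during which the arm holds its last target. There are 200 camera calls.

### The job

Shut the lid of the large grey box first. Then take the small lidded box from the sloping wooden stand and set it upright on the shut lid, lengthwise along it, so that its four feet sit fully down in the four pockets of the lid; lower it gently rather than dropping it, let go, and leave the other things on the desk where they are.

Things in the scene. Friction and masses are not known exactly. Their poses are not given: they have to be found in the camera images.
- big_box: Large open-topped grey plastic box, 136 (own x) x 96 (own y) x 66 mm high, fixed to the desk. Origin: centre of its underside, on the desk; z up; x points away from the robot, towards the hinged rim. The lid's hinge axis runs along y at x = +68 mm, z = +66 mm. (Room: the green lamp's shade hangs at x 0.61 to 0.77, y 0.14 to 0.30, z 0.32 to 0.50 m from the robot's base.)
- big_box_lid (a joint): Hinge of the large box's lid on its far rim. 0 rad: shut and level; grows as the near edge swings up and back (at 1.57 it would stand upright). A stiff hinge with 0.16 N m of friction: it stays where it is left; pushing at the upper face 100 mm from the hinge takes 1 to 3 N.
- lid_top (a point): Centre of the upper face of the large box's lid; moves with it, x towards the hinge, z out of the upper face. The lid is a light grey plate 140 (x) x 100 (y) x 10 mm. This point lies 68 mm from the hinge axis along the lid and 10 mm above it; shut, it is 76 mm above the desk, over the centre of the box. Four pockets 20 x 20 mm, 5 mm deep, at x = +-38, y = +-16 mm from it.
- small_box_center (a point): Centre, half-way up, of the small grey box (loose, 0.18 to 0.35 kg). Overall 104 (own x) x 60 (own y) x 54 mm (own z) with its feet and its lid, which is fixed shut. Grip its plain parallel sides, 60 mm apart. At the start it lies on the stand, tilted with it, x up the slope. Seated on the shut lid this point is 22 mm above lid_top (98 mm above the desk). Either end may go first.
- slope_stand: Wooden stand, fixed to the desk: a plate 114 x 58 mm sloping at 25 degrees (0.44 rad), low end at its own -x (it stands turned, low end to the right, -y). Origin: centre of its underside, on the desk; z up. The centre of the sloping surface is 75 mm above it. A lip 14 mm high at the low end stops the small box, which overhangs the plate by 1 mm each side; foot plate 130 x 90 x 8 mm.
- tape_measure: Bystander: yellow tape measure standing on the desk, 34 x 79 x 60 mm; origin at its underside.
- index_cards: Bystander: banded stack of cream index cards, 78 x 126 x 20 mm; origin at its underside.
- mug_black: Bystander: black mug, 84 x 120 x 92 mm; origin at its underside.
- calculator: Bystander: black pocket calculator, 122 x 78 x 15 mm; origin at its underside.
- small_box: The small box again: its origin, at the centre of the underside of its feet, 27 mm below small_box_center; same axes. Four feet 14 x 14 mm, 6 mm tall, under its corners at x = +-38 mm, y = +-16 mm; they fit the pockets of the large box's lid.

How it is judged:
By the outcome, as a careful person would: the job done as asked, in the order asked, and still so for the second after the job is handed in, with the robot touching nothing.
It also fails if it takes over 64 s, if anything falls off the work surface, if the arm or the gripper's body presses on something with over 40 N, if the wrist force passes 120 N, or if a joint passes its speed limit or range.

## Working session

There is one attempt and no reset: what is moved stays moved. The work goes in short steps, Python scripts to look and compute and a tool call to move; the robot and the scene stay as the last step left them, time stands still between calls to the robot, and variables do not carry over. Pictures are saved under pics/ and viewed, at most 10 in all, crops included, and the job is handed in when it is done.

Besides the shell and the picture viewer there is one more tool, called after "Request:" in YAML: its name, and indented under it one key for each argument. move_arm: Moves the arm, as the interface text tells. Its arguments: {"type":"object","properties":{"series":{"type":"array"}},"required":["series"]}

```bash
mkdir -p pics; ls
cat > h.py <<'E'
import numpy as np, cv2
from station import r
def ray(c,px):
    d=np.array([(px[0]-c['cx'])/c['fx'],-(px[1]-c['cy'])/c['fy'],-1.])
    d=np.array(c['orientation'])@d
    return np.array(c['origin']),d/np.linalg.norm(d)
def proj(c,p):
    q=np.array(c['orientation']).T@(np.asarray(p,float)-np.array(c['origin']))
    return np.array([c['cx']+c['fx']*q[0]/-q[2], c['cy']-c['fy']*q[1]/-q[2]])
def tri(rays):
    A=np.zeros((3,3));b=np.zeros(3)
    for o,d in rays:
        P=np.eye(3)-np.outer(d,d);A+=P;b+=P@o
    x=np.linalg.solve(A,b)
    return x,[np.linalg.norm((np.eye(3)-np.outer(d,d))@(x-o)) for o,d in rays]
E
cat > m.py <<'E'
from h import *
ims=[];C={}
for n in ['scene','side']:
    c=C[n]=r.capture(n);print(n,{k:np.round(v,3).tolist() for k,v in c.items() if k!='img'})
    cv2.imwrite(f'pics/{n}0.png',cv2.resize(c['img'][:,:,::-1],(800,600)))
for t in ['big_box','lid_top','small_box_center','small_box','slope_stand','tape_measure','index_cards','mug_black','calculator']:
    rs=[]
    for n in C:
        o=r.pinpoint(t,n)
        print(t,n,[(np.round(k['centre'],1).tolist(),round(k['score'],2)) for k in o[:2]])
        if o: rs.append(ray(C[n],o[0]['centre']))
    if len(rs)==2:
        x,e=tri(rs);print('   ',x.round(4),np.round(e,4))
E
python3 m.py
```

```text
pics
scene {'fx': 416.908, 'fy': 416.908, 'cx': 252.603, 'cy': 189.35, 'origin': [0.017, 0.835, 0.839], 'orientation': [[-0.883, 0.268, -0.385], [-0.469, -0.5, 0.728], [0.002, 0.824, 0.567]]}
side {'fx': 385.657, 'fy': 385.657, 'cx': 256.752, 'cy': 184.411, 'origin': [0.564, 0.89, 0.553], 'orientation': [[-1.0, -0.021, 0.021], [0.028, -0.417, 0.909], [-0.01, 0.909, 0.417]]}
big_box scene [([220.7, 241.5], 0.84), ([215.4, 207.3], 0.15)]
big_box side [([259.9, 246.4], 0.74)]
    [ 0.5399  0.0479 -0.0053] [0.0053 0.0053]
lid_top scene [([213.0, 209.1], 0.98)]
lid_top side [([248.4, 204.3], 0.62)]
    [0.5652 0.0412 0.1096] [0.0003 0.0003]
small_box_center scene [([284.0, 153.9], 0.92)]
small_box_center side [([257.3, 150.3], 0.88)]
    [ 0.5289 -0.3717  0.0995] [0.0041 0.0041]
small_box scene [([281.9, 163.9], 0.67)]
small_box side [([262.9, 159.8], 0.79)]
    [ 0.513  -0.3222  0.0854] [0.0014 0.0014]
slope_stand scene [([279.8, 180.2], 0.91), ([193.2, 315.7], 0.29)]
slope_stand side [([257.7, 177.9], 0.92)]
    [ 0.5283 -0.3425  0.006 ] [0.0061 0.0061]
tape_measure scene [([277.2, 218.0], 0.82)]
tape_measure side [([292.3, 206.9], 0.84)]
    [ 0.4345 -0.1238  0.0108] [0.0002 0.0002]
index_cards scene [([230.1, 205.8], 0.8)]
index_cards side []
mug_black scene [([192.6, 314.5], 0.8), ([278.2, 219.0], 0.33)]
mug_black side [([304.9, 314.7], 0.92)]
    [0.4587 0.312  0.0045] [0.0004 0.0004]
calculator scene [([308.0, 164.1], 0.75), ([216.7, 244.4], 0.29)]
calculator side []
```

View pics/scene0.png

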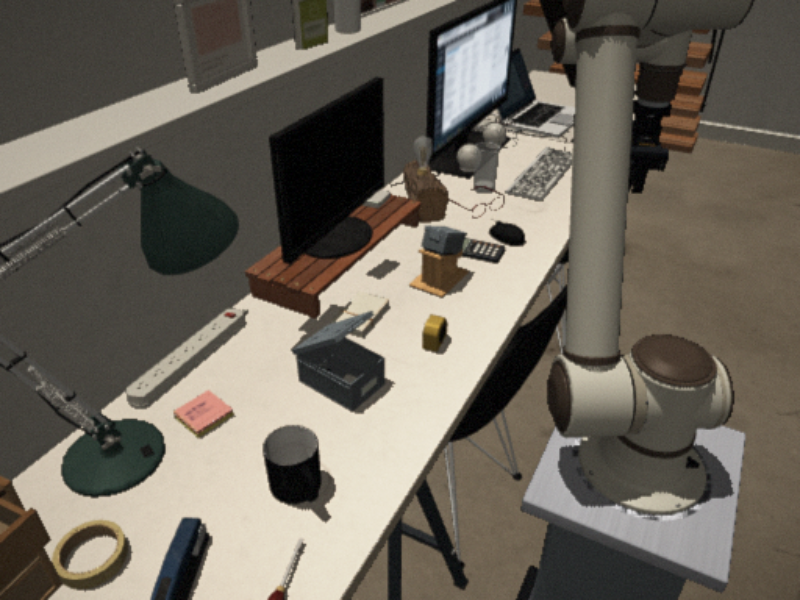

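View pics/side0.png

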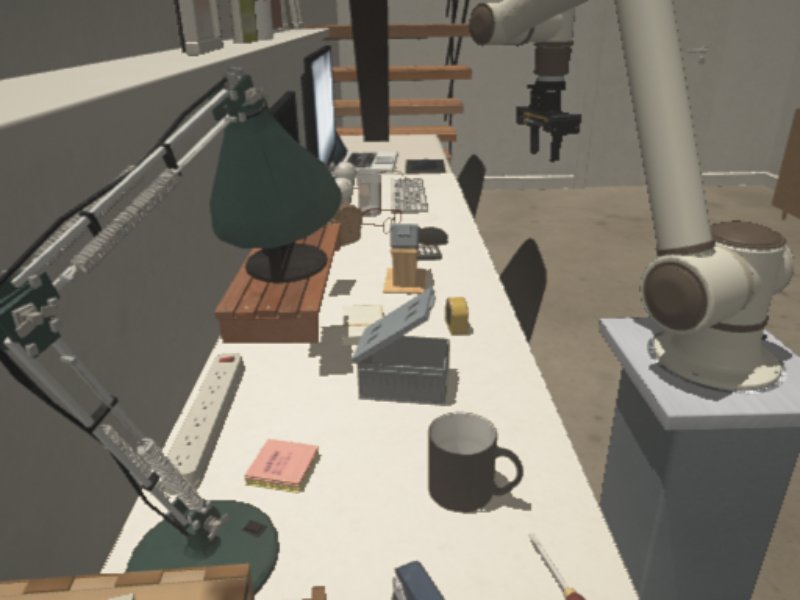

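The scene picture shows the grey box with its lid about half open at (340,365). The small box sits on the stand at (442,240), with the tape measure at (434,332), the cards at (367,312) and the mug at (292,465). In the side view the lid is open about 30 degrees at (395,325), and the small box is at (404,237).

```bash
cat >> h.py <<'E'
from scipy.spatial.transform import Rotation as R
def plan(target,yaw=None,Rt=None):
    """yaw: tool down with x axis at yaw deg. prints total shift (fractions) in the tool frame and turn (fractions) """
    s=r.sense();M=np.array(s['ee_rot']);p=np.array(s['tcp_pos'])
    if Rt is None: Rt=M if yaw is None else down(yaw)
    w=R.from_matrix(M.T@Rt).as_rotvec()
    print('t',round(s['time_s'],2),'tcp',p.round(4),'shift now-axes/0.5:',(M.T@(np.array(target)-p)/.5).round(4),'in target-axes:',(Rt.T@(np.array(target)-p)/.5).round(4),'turn/0.1:',(w/.1).round(3))
def down(yaw):
    a=np.radians(yaw);c,s=np.cos(a),np.sin(a)
    return np.array([[c,s,0],[s,-c,0],[0,0,-1.]])
E
python3 -c "
from h import *
s=r.sense();print(np.round(s['ee_rot'],3),s['gripper_width'],s['wrist_force'])
c=r.capture('wrist');M=np.array(s['ee_rot'])
print('cam in tool',(M.T@(np.array(c['origin'])-s['tcp_pos'])).round(3),(M.T@np.array(c['orientation'])).round(3),c['fx'])
plan([.40,-.345,.34])
"
```

```text
[[-0.961 -0.277  0.   ]
 [-0.277  0.961 -0.   ]
 [-0.    -0.    -1.   ]] 0.9979460569680807 [0.43614436 0.17583248 0.75405081]
cam in tool [ 0.074  0.002 -0.162] [[-0.001  0.962  0.275]
 [ 1.     0.001  0.002]
 [ 0.001  0.275 -0.962]] 301.3707949325249
t 1.05 tcp [ 0.1732 -0.6005  0.2226] shift now-axes/0.5: [-0.5774  0.3653 -0.2349] in target-axes: [-0.5774  0.3653 -0.2349] turn/0.1: [0. 0. 0.]
```

Request:
move_arm:
  series:
    - [[0,0,0],[-0.07,0.023,-0.03],0]
    - [[0,0,0],[-0.075,0.023,-0.03],0]
    - [[0,0,0],[-0.075,0.023,-0.03],0]
    - [[0,0,0],[-0.075,0.023,-0.03],0]
    - [[0,0,0],[-0.075,0.023,-0.02],0]
    - [[0,0,0],[-0.075,0.023,-0.02],0]
    - [[0,0,0],[-0.075,0.023,-0.02],0]
    - [[0,0,0],[-0.075,0.023,-0.02],0]
    - [[0,0,0],[-0.075,0.023,-0.015],0]
    - [[0,0,0],[-0.075,0.023,0],0]
    - [[0,0,0],[-0.075,0.023,0],0]
    - [[0,0,0],[-0.065,0.023,0],0]

```text
time_s: 2.25
tcp_pos: [0.5616, -0.344, 0.33]
ee_rot: [[-0.961, -0.278, 0.0], [-0.278, 0.961, 0.0], [-0.0, 0.0, -1.0]]
wrist_force: [-0.1, -1.1, 0.2]
gripper_width: 0.035
gripper_force: 0.0
```

```bash
python3 -c "
from h import *
import pickle
c=r.capture('wrist');cv2.imwrite('pics/w1.png',cv2.resize(c['img'][:,:,::-1],(800,600),interpolation=cv2.INTER_CUBIC))
for t in ['small_box_center','small_box','slope_stand']:
    o=r.pinpoint(t,'wrist');print(t,[(np.round(k['centre'],1).tolist(),round(k['score'],2)) for k in o[:2]])
    c[t]=o
    m=r.cut_out(t,'wrist');c[t+'_m']=m
pickle.dump(c,open('w1.pkl','wb'))
plan([.56,.03,.35])
"
```

```text
small_box_center [([253.5, 135.5], 0.66)]
small_box [([262.7, 135.5], 0.62)]
slope_stand [([487.1, 209.0], 0.19)]
t 2.6 tcp [ 0.5593 -0.346   0.3304] shift now-axes/0.5: [-0.2089  0.7224 -0.0393] in target-axes: [-0.2089  0.7224 -0.0393] turn/0.1: [0. 0. 0.]
```

View pics/w1.png

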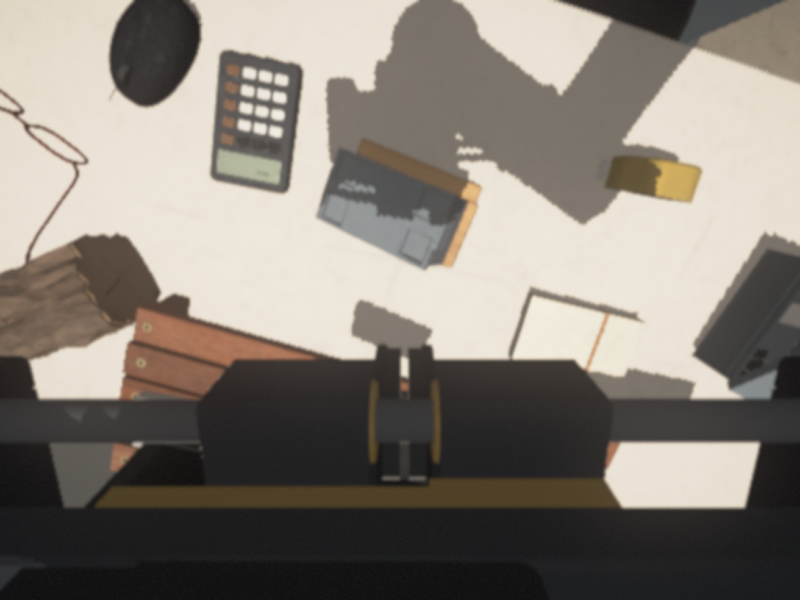

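The wrist picture shows the small box's top with corners near (340,148), (470,198), (425,268) and (318,215). The calculator, cards and tape are well clear.

Request:
move_arm:
  series:
    - [[0,0,0],[-0.025,0.085,-0.005],0]
    - [[0,0,0],[-0.025,0.085,-0.005],0]
    - [[0,0,0],[-0.025,0.085,-0.005],0]
    - [[0,0,0],[-0.025,0.085,-0.005],0]
    - [[0,0,0],[-0.025,0.085,-0.005],0]
    - [[0,0,0],[-0.025,0.085,-0.005],0]
    - [[0,0,0],[-0.025,0.085,-0.005],0]
    - [[0,0,0],[-0.025,0.085,-0.005],0]
    - [[0,0,0],[0,0,0],0]

```text
time_s: 3.5
tcp_pos: [0.5617, 0.0122, 0.3509]
ee_rot: [[-0.96, -0.281, 0.002], [-0.281, 0.96, 0.001], [-0.002, 0.001, -1.0]]
wrist_force: [0.5, -0.3, -0.7]
gripper_width: 0.007
gripper_force: 0.0
```

```bash
python3 -c "
from h import *
import pickle
c=r.capture('wrist');cv2.imwrite('pics/w2.png',cv2.resize(c['img'][:,:,::-1],(800,600),interpolation=cv2.INTER_CUBIC))
for t in ['lid_top','big_box']:
    o=r.pinpoint(t,'wrist');print(t,[(np.round(k['centre'],1).tolist(),round(k['score'],2)) for k in o[:2]])
    c[t]=o
pickle.dump(c,open('w2.pkl','wb'))
o,d=ray(c,c['lid_top'][0]['centre']);print(o+d*(.11-o[2])/d[2])
plan([.507,.045,.165])
"
```

```text
lid_top [([293.0, 171.0], 0.75)]
big_box [([291.4, 147.5], 0.57)]
[0.5615715  0.06274069 0.11      ]
t 3.65 tcp [0.5617 0.0083 0.3504] shift now-axes/0.5: [0.0849 0.1009 0.3708] in target-axes: [0.0849 0.1009 0.3708] turn/0.1: [0. 0. 0.]
```

View pics/w2.png

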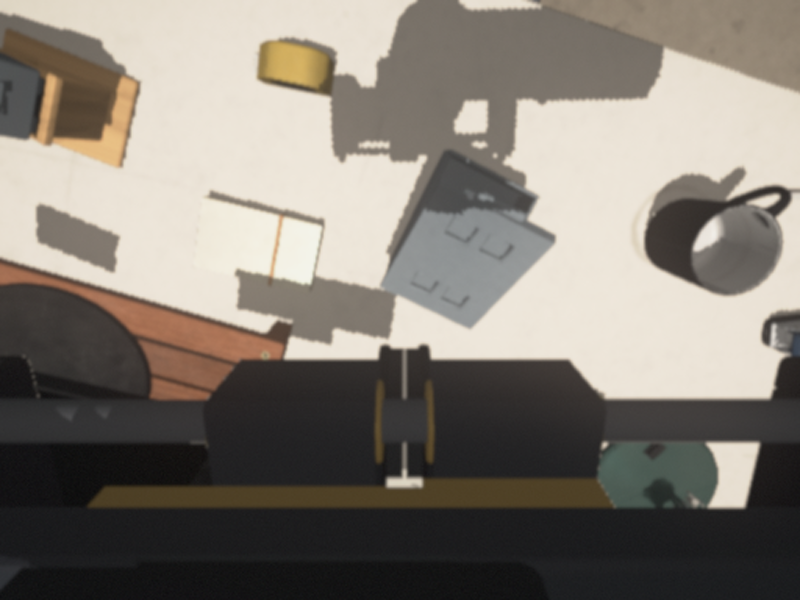

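```bash
cat > fit.py <<'E'
from h import *
import pickle
from scipy.optimize import least_squares
w=pickle.load(open('w2.pkl','rb'));sc=r.capture('scene');sd=r.capture('side')
S=1.5625;f=lambda p:(np.array(p)+.5)/S-.5
obs=[]
for X,Y,p in [(70,-50,(384,286)),(70,50,(472,327)),(-70,50,(555,238)),(-38,-16,(462,231)),(-38,16,(497,246)),(38,-16,(424,281)),(38,16,(456,297))]:
    obs.append((w,'l',(X/1e3,Y/1e3,0),f(p),2.))
obs+= [(w,'b',(-.068,-.048,.066),f((447,150)),3),(w,'b',(-.068,.048,.066),f((536,196)),3)]
obs+= [(sc,'l',(0,0,0),(213,209.1),2),(sd,'l',(0,0,0),(248.4,204.3),2),(sc,'b',(-.068,.048,.066),f((384,368)),2),(sc,'b',(-.068,.048,0),f((348,407)),3),
 (sc,'b',(.068,.048,0),f((301,380)),3),(sd,'b',(-.068,.048,.066),f((450,342)),2),(sd,'b',(-.068,.048,0),f((446,403)),3),(sd,'b',(.068,.048,0),f((359,398)),3)]
def pt(q,k,P):
    bx,by,yw,a=q
    P=np.array(P)
    if k=='l':
        u=P[0]-.068;P=np.array([.068+u*np.cos(a)+.01*np.sin(a),P[1],.066-u*np.sin(a)+.01*np.cos(a)])
    c,s=np.cos(yw),np.sin(yw)
    return np.array([bx+c*P[0]-s*P[1],by+s*P[0]+c*P[1],P[2]])
res=lambda q:np.concatenate([(proj(c,pt(q,k,P))-p)/s for c,k,P,p,s in obs])
o=least_squares(res,[.55,.05,-.1,.54],loss='soft_l1')
q=o.x;print(q,np.degrees(q[2:]));print(res(q).reshape(-1,2).round(1).tolist())
for u in(.1,.12):
  P=pt(q,'l',(.068-u,0,0));print(u,P)
print('shut',pt([*q[:3],0],'l',(0.068-.115,0,0)))
E
python3 fit.py
```

```text
[ 0.53919354  0.0631825  -0.13713865  0.65852825] [-7.85746595 37.73088963]
[[-1.1, 0.3], [0.4, -0.1], [-0.1, 0.2], [-1.1, -0.3], [-0.8, 0.1], [0.1, 0.5], [-0.1, -0.2], [-0.2, -1.0], [0.8, -1.3], [-1.0, 1.3], [1.2, 0.7], [-10.2, 5.6], [1.2, 1.2], [-0.7, 0.6], [-0.9, 8.4], [0.0, 0.3], [0.1, 0.4]]
0.1 [0.53427036 0.06386192 0.13510429]
0.12 [0.51860099 0.06602437 0.14734336]
shut [0.49263481 0.06960783 0.076     ]
```

The wrist picture shows the lid centred at (460,264) with its four pockets around it. The hinge edge runs from (384,286) to (472,327). The fit puts the box at (0.539, 0.063), yaw -7.9°, with the lid open 38°. Next I push the lid down with shut fingers.

Request:
move_arm:
  series:
    - [[0,0,0],[0.0125,0.028,0.072],0]
    - [[0,0,0],[0.0125,0.028,0.072],0]
    - [[0,0,0],[0.0125,0.028,0.072],0]
    - [[0,0,0],[0.0125,0.028,0.072],0]
    - [[0,0,0],[0.0125,0.028,0.072],0]
    - [[0,0,0],[0,0,0.02],0]
    - [[0,0,0],[0,0,0.02],0]
    - [[0,0,0],[0,0,0.02],0]
    - [[0,0,0],[0,0,0.02],0]
    - [[0,0,0],[0,0,0.02],0]
    - [[0,0,0],[0,0,0.02],0]
    - [[0,0,0],[0,0,0],0]

```text
time_s: 4.95
tcp_pos: [0.5119, 0.0674, 0.1085]
ee_rot: [[-0.961, -0.277, -0.002], [-0.277, 0.961, -0.001], [0.003, -0.0, -1.0]]
wrist_force: [-0.2, 1.2, -1.1]
gripper_width: 0.003
gripper_force: 0.0
```

Request:
move_arm:
  series:
    - [[0,0,0],[0,0,0.014],0]
    - [[0,0,0],[0,0,0.014],0]
    - [[0,0,0],[0,0,0.014],0]
    - [[0,0,0],[0,0,0.01],0]
    - [[0,0,0],[0,0,0.008],0]
    - [[0,0,0],[0,0,0.004],0]
    - [[0,0,0],[0,0,0.002],0]
    - [[0,0,0],[0,0,0],0]

```text
time_s: 5.75
tcp_pos: [0.5127, 0.0677, 0.077]
ee_rot: [[-0.961, -0.277, 0.0], [-0.277, 0.961, 0.0], [-0.0, -0.0, -1.0]]
wrist_force: [0.5, 0.4, 0.1]
gripper_width: 0.004
gripper_force: 0.0
```

Request:
move_arm:
  series:
    - [[0,0,0],[0,0,0.003],0]
    - [[0,0,0],[0,0,0.003],0]
    - [[0,0,0],[0,0,0],0]

```text
time_s: 6.05
tcp_pos: [0.513, 0.0678, 0.0762]
ee_rot: [[-0.961, -0.278, 0.001], [-0.278, 0.961, -0.0], [-0.001, -0.001, -1.0]]
wrist_force: [-5.9, 0.2, 13.4]
gripper_width: 0.01
gripper_force: 6.4
```

```bash
python3 -c "
from h import *
a=r.capture('scene')['img'][170:300,150:300,::-1];b=r.capture('side')['img'][140:270,180:330,::-1]
print(r.sense()['wrist_force'])
cv2.imwrite('pics/lid1.png',cv2.resize(np.hstack([a,b]),None,fx=2.6,fy=2.6,interpolation=cv2.INTER_CUBIC))"
```

```text
[-3.93327233  0.20224747 12.47073849]
```

View pics/lid1.png

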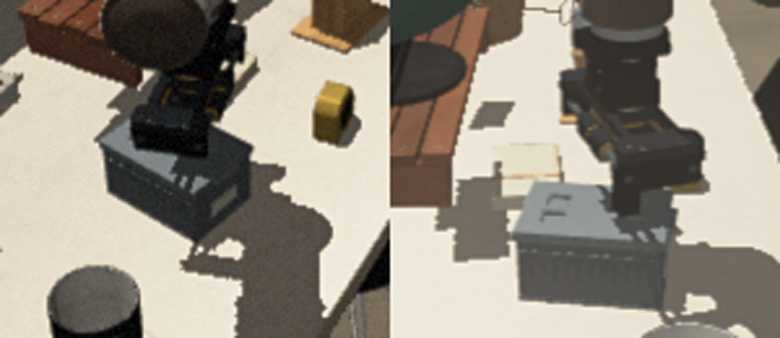

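Both views show the lid shut and level, with the fingers resting on it and 13 N at contact. I'll lift off and look again.

Request:
move_arm:
  series:
    - [[0,0,0],[0,0,-0.03],0]
    - [[0,0,0],[0,0,-0.08],0]
    - [[0,0,0],[-0.0125,-0.0165,-0.09],0]
    - [[0,0,0],[-0.0125,-0.0165,-0.09],0]
    - [[0,0,0],[-0.0125,-0.0165,-0.09],0]
    - [[0,0,0],[-0.0125,-0.0165,-0.09],0]
    - [[0,0,0],[-0.0125,-0.0165,-0.08],0]
    - [[0,0,0],[-0.0125,-0.0165,0],0]
    - [[0,0,0],[0,0,0],0]
    - [[0,0,0],[0,0,0],0]

```text
time_s: 7.15
tcp_pos: [0.5616, 0.0305, 0.3474]
ee_rot: [[-0.961, -0.277, -0.003], [-0.277, 0.961, -0.0], [0.003, 0.001, -1.0]]
wrist_force: [-0.5, -0.1, -0.4]
gripper_width: 0.008
gripper_force: 0.0
```

```bash
python3 -c "
from h import *
import pickle
c=r.capture('wrist');c['sense']=r.sense()
c['side']=r.capture('side');c['scene']=r.capture('scene')
for n in ['wrist','side','scene']:
    o=r.pinpoint('lid_top',n);print(n,[(np.round(k['centre'],1).tolist(),round(k['score'],2)) for k in o[:2]])
    d=c if n=='wrist' else c[n];d['lt']=o
    m=r.cut_out('big_box_lid',n);d['m']=m
    if o: O,D=ray(d,o[0]['centre']);print((O+D*(.076-O[2])/D[2]).round(4))
pickle.dump(c,open('w3.pkl','wb'))
ctr=(290,165);a=c['img'][110:225,220:375,::-1]
cv2.imwrite('pics/w3.png',cv2.resize(a,None,fx=5,fy=5,interpolation=cv2.INTER_CUBIC))
print(np.array(c['sense']['tcp_pos']).round(4))
w=pickle.load(open('w1.pkl','rb'));a=w['img'][80:185,195:320,::-1]
cv2.imwrite('pics/w1z.png',cv2.resize(a,None,fx=5,fy=5,interpolation=cv2.INTER_CUBIC))
"
```

```text
wrist [([282.0, 152.6], 0.83), ([439.0, 141.3], 0.46)]
[0.5444 0.0625 0.076 ]
side [([257.1, 218.5], 0.92), ([264.9, 162.9], 0.45)]
[0.5442 0.0546 0.076 ]
scene [([218.1, 220.0], 0.92), ([218.6, 242.1], 0.27)]
[0.5495 0.0416 0.076 ]
[0.5615 0.0306 0.3473]
```

View pics/w3.png

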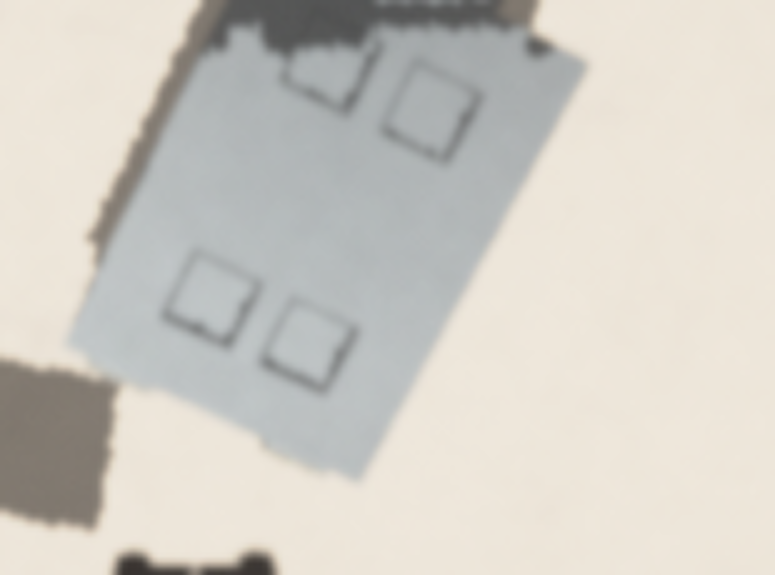

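View pics/w1z.png

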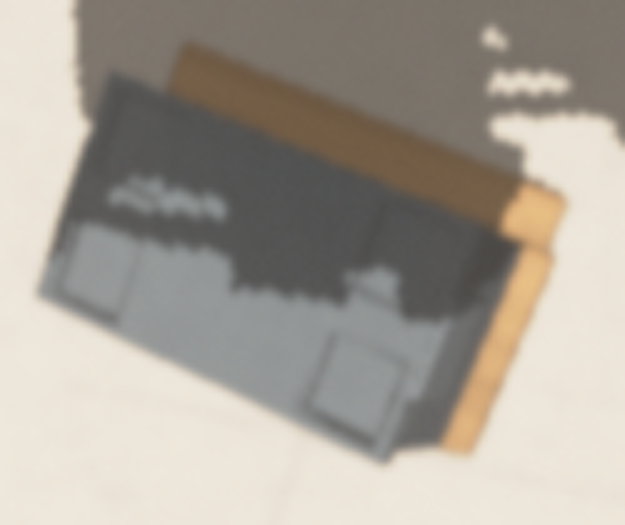

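The first crop shows the shut lid, with three pockets wholly visible around (431,111), (310,344) and (212,298). The second shows the small box's top face with corners (115,72), (40,295) and (388,460), and its high end to the right. I'll fit both poses.

```bash
cat > fit2.py <<'E'
from h import *
import pickle
from scipy.optimize import least_squares
w3=pickle.load(open('w3.pkl','rb'));w1=pickle.load(open('w1.pkl','rb'))
f3=lambda p:np.array(p)/5-.4+[220,110]
f1=lambda p:np.array(p)/5-.4+[195,80]
obs=[]
for X,Y,p,s in [(-38,16,(431,111),.5),(38,16,(310,344),.5),(38,-16,(212,298),.5),(-38,-16,(333,65),1),(-70,50,(586,65),.7),(70,50,(360,481),.7),(70,-50,(68,345),.7)]:
    obs.append((w3,(X/1e3,Y/1e3,.076),f3(p),s))
for d in ['side']: obs.append((w3[d],(0,0,.076),w3[d]['lt'][0]['centre'],3))
def pt(q,P):
    c,s=np.cos(q[2]),np.sin(q[2]);return np.array([q[0]+c*P[0]-s*P[1],q[1]+s*P[0]+c*P[1],P[2]])
res=lambda q:np.concatenate([(proj(c,pt(q,P))-p)/s for c,P,p,s in obs])
o=least_squares(res,[.54,.06,-.13],loss='soft_l1');print('lid',o.x.round(4),np.degrees(o.x[2]).round(2));print(res(o.x).reshape(-1,2).round(1).tolist())
sl=np.radians(25)
def pb(q,P):
    M=R.from_euler('z',q[2]).as_matrix()@R.from_euler('y',-sl).as_matrix()
    return np.array([q[0],q[1],q[3]])+M@np.array(P)
ob=[]
for X,Y,p in [(-52,30,(115,72)),(-52,-30,(40,295)),(52,-30,(388,462))]:   # own y toward -x world
    ob.append((w1,(X/1e3,Y/1e3,.027),f1(p),.7))
sc=r.capture('scene');sd=r.capture('side')
for n,c in [('scene',sc),('side',sd)]:
    ob.append((c,(0,0,0),r.pinpoint('small_box_center',n)[0]['centre'],4))
rb=lambda q:np.concatenate([np.concatenate([(proj(c,pb(q,P))-p)/s for c,P,p,s in ob]),[(q[3]-.0995)/.003]])
b=least_squares(rb,[.52,-.345,1.45,.0995],loss='soft_l1');q=b.x
print('box',q.round(4),np.degrees(q[2]).round(2));print(rb(q)[:-1].reshape(-1,2).round(1).tolist())
M=R.from_euler('z',q[2]).as_matrix()@R.from_euler('y',-sl).as_matrix()
print('axes',M.round(3).tolist())
s=r.sense();print(np.round(s['joints'],1))
E
python3 fit2.py
```

```text
lid [ 0.5414  0.0639 -0.1739] -9.97
[[0.3, -0.1], [-0.3, 0.5], [0.0, 0.3], [-0.3, -1.0], [1.9, -1.3], [0.2, 1.2], [-2.0, -0.0], [0.4, 0.6]]
box [ 0.5265 -0.3595  1.4864  0.0983] 85.17
[[0.0, -0.9], [0.0, 0.7], [-0.0, 0.1], [-0.1, -0.3], [-0.3, 0.2]]
axes [[0.076, -0.996, -0.036], [0.903, 0.084, -0.421], [0.423, 0.0, 0.906]]
[ 19.6  12.5   4.8  -0.  -82.3 -93.5]
```

```bash
cat > tgt.py <<'E'
from h import *
q=[.5265,-.3595,1.4864,.0983];sl=np.radians(25)
B=R.from_euler('z',q[2]).as_matrix()@R.from_euler('y',-sl).as_matrix()
c=np.array([q[0],q[1],q[3]]);RG=B@np.diag([-1,1,-1]);n=B[:,2]
E
python3 -c "
from tgt import *
print(c+.25*n);plan(c+.25*n,Rt=RG)"
```

```text
[ 0.51759372 -0.46477851  0.32487695]
t 7.8 tcp [0.5623 0.0306 0.3491] shift now-axes/0.5: [ 0.3606 -0.9271  0.0484] in target-axes: [ 0.922   0.0056 -0.3765] turn/0.1: [ -2.628  -3.818 -11.854]
```

Request:
move_arm:
  series:
    - [[0,0,0],[0.03,-0.077,0.004],0]
    - [[0,0,0],[0.03,-0.077,0.004],0]
    - [[0,0,0],[0.03,-0.077,0.004],0]
    - [[0,0,0],[0.03,-0.077,0.004],0]
    - [[0,0,0],[0.03,-0.077,0.004],0]
    - [[0,0,0],[0.03,-0.077,0.004],0]
    - [[0,0,0],[0.03,-0.077,0.004],0]
    - [[0,0,0],[0.03,-0.077,0.004],0]
    - [[0,0,0],[0.03,-0.077,0.004],0]
    - [[0,0,0],[0.03,-0.077,0.004],0]
    - [[0,0,0],[0.03,-0.077,0.004],0]
    - [[0,0,0],[0.03,-0.08,0.004],0]

```text
time_s: 9.0
tcp_pos: [0.5175, -0.4663, 0.3251]
ee_rot: [[-0.961, -0.277, 0.0], [-0.277, 0.961, -0.0], [-0.0, -0.0, -1.0]]
wrist_force: [1.0, 1.0, 0.1]
gripper_width: 0.004
gripper_force: 0.0
```

Request:
move_arm:
  series:
    - [[-0.188,-0.273,-0.847],[0,0,0],1]
    - [[-0.188,-0.273,-0.847],[0,0,0],1]
    - [[-0.188,-0.273,-0.847],[0,0,0],1]
    - [[-0.188,-0.273,-0.847],[0,0,0],1]
    - [[-0.188,-0.273,-0.847],[0,0,0],1]
    - [[-0.188,-0.273,-0.847],[0,0,0],1]
    - [[-0.188,-0.273,-0.847],[0,0,0],1]
    - [[-0.188,-0.273,-0.847],[0,0,0],1]
    - [[-0.188,-0.273,-0.847],[0,0,0],1]
    - [[-0.188,-0.273,-0.847],[0,0,0],1]
    - [[-0.188,-0.273,-0.847],[0,0,0],1]
    - [[-0.188,-0.273,-0.847],[0,0,0],1]

```text
time_s: 10.2
tcp_pos: [0.5177, -0.4649, 0.325]
ee_rot: [[-0.242, -0.968, 0.063], [-0.896, 0.248, 0.367], [-0.371, 0.032, -0.928]]
wrist_force: [-0.1, 0.4, 0.5]
gripper_width: 0.975
gripper_force: 0.0
```

Request:
move_arm:
  series:
    - [[-0.188,-0.273,-0.847],[0,0,0],1]
    - [[-0.188,-0.273,-0.847],[0,0,0],1]
    - [[0,0,0],[0,0,0],1]
    - [[0,0,0],[0,0,0],1]

```text
time_s: 10.6
tcp_pos: [0.5179, -0.4649, 0.3245]
ee_rot: [[-0.078, -0.996, 0.035], [-0.903, 0.086, 0.421], [-0.423, 0.001, -0.906]]
wrist_force: [-0.0, -0.3, -0.7]
gripper_width: 1.0
gripper_force: 0.0
```

```bash
python3 -c "
from tgt import *
import pickle
plan(c+.12*n,Rt=RG);print(np.round(r.sense()['joints'],1))
w=r.capture('wrist')
o=r.pinpoint('small_box_center','wrist');print([(np.round(k['centre'],1).tolist(),round(k['score'],2)) for k in o[:2]],'expect',proj(w,c))
im=cv2.resize(w['img'][:,:,::-1],(800,600),interpolation=cv2.INTER_CUBIC)
for X in(-.052,.052):
  for Y in (-.03,.03):
    p=(proj(w,c+B@[X,Y,.027])+.5)*1.5625;cv2.circle(im,tuple(int(v) for v in p),3,(0,0,255),1)
cv2.imwrite('pics/w4.png',im);pickle.dump(w,open('w4.pkl','wb'))
"
```

```text
t 10.6 tcp [ 0.5179 -0.4649  0.3245] shift now-axes/0.5: [-0.0004  0.0004  0.2594] in target-axes: [-0.0005  0.0006  0.2594] turn/0.1: [ 0.004  0.003 -0.019]
[ -38.6   37.1   44.   -22.  -110.    28.4]
[([258.7, 160.0], 0.73)] expect [258.98003304 160.05286522]
```

View pics/w4.png

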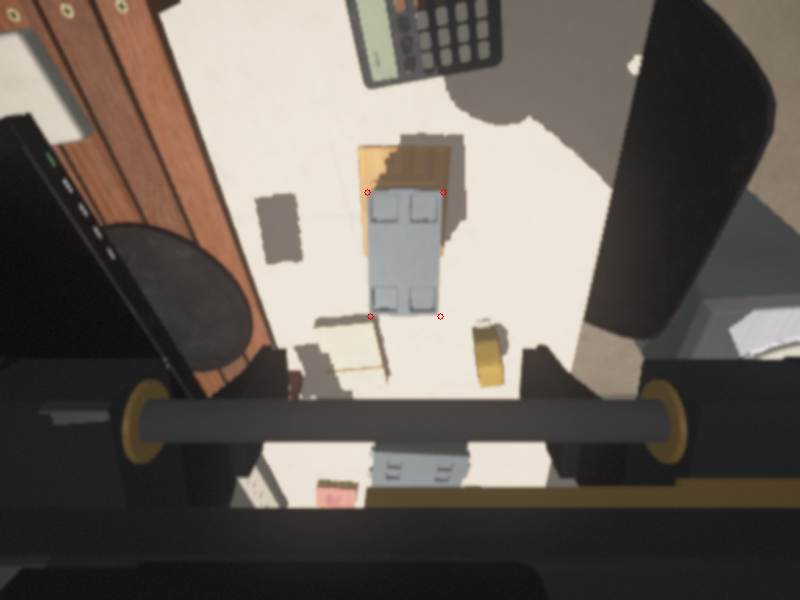

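The drawn model corners (367,192), (443,192), (370,316) and (440,316) lie on the small box's outline within a millimetre or two, and the area around it is clear. I'll go in along the tool axis.

Request:
move_arm:
  series:
    - [[0,0,0],[0,0,0.06],1]
    - [[0,0,0],[0,0,0.06],1]
    - [[0,0,0],[0,0,0.06],1]
    - [[0,0,0],[0,0,0.06],1]
    - [[0,0,0],[0,0,0.06],1]
    - [[0,0,0],[0,0,0.05],1]
    - [[0,0,0],[0,0,0.05],1]
    - [[0,0,0],[0,0,0.04],1]
    - [[0,0,0],[0,0,0.03],1]
    - [[0,0,0],[0,0,0.03],1]
    - [[0,0,0],[0,0,0.03],1]
    - [[0,0,0],[0,0,0],1]

```text
time_s: 11.9
tcp_pos: [0.5263, -0.3513, 0.0833]
ee_rot: [[-0.077, -0.996, 0.032], [-0.902, 0.084, 0.424], [-0.425, 0.003, -0.905]]
wrist_force: [0.3, -0.5, -0.1]
gripper_width: 0.998
gripper_force: 0.0
```

```bash
python3 -c "
from tgt import *
plan(c-.016*n,Rt=RG);s=r.sense();print(np.round(s['wrist_force'],1))"
```

```text
t 11.9 tcp [ 0.5263 -0.3513  0.0833] shift now-axes/0.5: [ 0.0021 -0.0017 -0.0021] in target-axes: [ 0.0021 -0.0017 -0.0021] turn/0.1: [ 0.034  0.027 -0.007]
[ 0.3 -0.5 -0.1]
```

Now 1 mm of trim, then close.

Request:
move_arm:
  series:
    - [[0,0,0],[0,-0.002,0],1]
    - [[0,0,0],[0,0,0],0.5]
    - [[0,0,0],[0,0,0],0]
    - [[0,0,0],[0,0,0],0]
    - [[0,0,0],[0,0,0],0]
    - [[0,0,0],[0,0,0],0]
    - [[0,0,0],[0,0,0],0]
    - [[0,0,0],[0,0,0],0]
    - [[0,0,0],[0,0,0],0]
    - [[0,0,0],[0,0,0],0]

```text
time_s: 12.9
tcp_pos: [0.5281, -0.3533, 0.0852]
ee_rot: [[-0.076, -0.996, 0.035], [-0.903, 0.084, 0.421], [-0.423, -0.0, -0.906]]
wrist_force: [-1.0, -0.3, 2.1]
gripper_width: 0.691
gripper_force: 30.0
```

Request:
move_arm:
  series:
    - [[0,0,0],[0,0,-0.01],0]
    - [[0,0,0],[0,0,-0.02],0]
    - [[0,0,0],[0,0,-0.04],0]
    - [[0,0,0],[0,0,-0.05],0]
    - [[0,0,0],[0,0,-0.06],0]
    - [[0,0,0],[0,0,-0.06],0]
    - [[0,0,0],[0,0,-0.06],0]
    - [[0,0,0],[0,0,-0.03],0]
    - [[0,0,0],[0,0,0],0]

```text
time_s: 13.8
tcp_pos: [0.5228, -0.4243, 0.2371]
ee_rot: [[-0.075, -0.996, 0.04], [-0.904, 0.085, 0.418], [-0.42, -0.004, -0.908]]
wrist_force: [0.7, -0.2, -3.5]
gripper_width: 0.687
gripper_force: 30.0
```

```bash
python3 -c "
from tgt import *
plan([.5414,.0639,.20],yaw=170.03);s=r.sense();print(s['wrist_force'],s['gripper_width'],np.round(s['joints'],1))"
```

```text
t 13.8 tcp [ 0.5228 -0.4243  0.2371] shift now-axes/0.5: [-0.8549  0.0464  0.4769] in target-axes: [0.1325 0.9682 0.0741] turn/0.1: [ 3.558  3.321 16.319]
[ 0.71222613 -0.2014191  -3.46848304] 0.68698288228906 [-35.8  35.2  28.4 -21.4 -96.   31.2]
```

Request:
move_arm:
  series:
    - [[0.178,0.166,0.816],[0,0,0],0]
    - [[0.178,0.166,0.816],[0,0,0],0]
    - [[0.178,0.166,0.816],[0,0,0],0]
    - [[0.178,0.166,0.816],[0,0,0],0]
    - [[0.178,0.166,0.816],[0,0,0],0]
    - [[0.178,0.166,0.816],[0,0,0],0]
    - [[0.178,0.166,0.816],[0,0,0],0]
    - [[0.178,0.166,0.816],[0,0,0],0]
    - [[0.178,0.166,0.816],[0,0,0],0]
    - [[0.178,0.166,0.816],[0,0,0],0]

```text
time_s: 14.8
tcp_pos: [0.5218, -0.4214, 0.2326]
ee_rot: [[-0.789, -0.605, 0.109], [-0.577, 0.789, 0.21], [-0.213, 0.103, -0.972]]
wrist_force: [-0.4, 0.4, -2.8]
gripper_width: 0.687
gripper_force: 30.0
```

Request:
move_arm:
  series:
    - [[0.178,0.166,0.816],[0,0,0],0]
    - [[0.178,0.166,0.816],[0,0,0],0]
    - [[0.178,0.166,0.816],[0,0,0],0]
    - [[0.178,0.166,0.816],[0,0,0],0]
    - [[0.178,0.166,0.816],[0,0,0],0]
    - [[0.178,0.166,0.816],[0,0,0],0]
    - [[0.178,0.166,0.816],[0,0,0],0]
    - [[0.178,0.166,0.816],[0,0,0],0]
    - [[0.178,0.166,0.816],[0,0,0],0]
    - [[0.178,0.166,0.816],[0,0,0],0]
    - [[0,0,0],[0,0,0],0]

```text
time_s: 15.9
tcp_pos: [0.5221, -0.421, 0.2323]
ee_rot: [[-0.985, 0.171, -0.007], [0.171, 0.985, 0.006], [0.008, 0.005, -1.0]]
wrist_force: [0.4, -0.1, -2.8]
gripper_width: 0.685
gripper_force: 30.0
```

```bash
python3 -c "
from tgt import *
plan([.5414,.0639,.20],yaw=170.03);s=r.sense();print(np.round(s['joints'],1))"
```

```text
t 15.9 tcp [ 0.5221 -0.421   0.2323] shift now-axes/0.5: [0.1269 0.9617 0.0707] in target-axes: [0.1298 0.9618 0.0647] turn/0.1: [ 0.052 -0.081  0.024]
[-25.2  26.5   9.   -0.2 -73.  -74.6]
```

Request:
move_arm:
  series:
    - [[0,0,0],[0.011,0.08,0.005],0]
    - [[0,0,0],[0.011,0.08,0.005],0]
    - [[0,0,0],[0.011,0.08,0.005],0]
    - [[0,0,0],[0.011,0.08,0.005],0]
    - [[0,0,0],[0.011,0.08,0.005],0]
    - [[0,0,0],[0.011,0.08,0.005],0]
    - [[0,0,0],[0.011,0.08,0.005],0]
    - [[0,0,0],[0.011,0.08,0.005],0]
    - [[0,0,0],[0.011,0.08,0.005],0]
    - [[0,0,0],[0.011,0.08,0.005],0]
    - [[0,0,0],[0.011,0.08,0.005],0]
    - [[0,0,0],[0.009,0.08,0.005],0]

```text
time_s: 17.1
tcp_pos: [0.5397, 0.0632, 0.2056]
ee_rot: [[-0.985, 0.17, -0.005], [0.17, 0.985, 0.005], [0.006, 0.004, -1.0]]
wrist_force: [1.8, -0.1, -3.3]
gripper_width: 0.689
gripper_force: 30.0
```

Request:
move_arm:
  series:
    - [[0,0,0],[0,0,0],0]
    - [[0,0,0],[0,0,0],0]
    - [[0,0,0],[0,0,0],0]

```text
time_s: 17.4
tcp_pos: [0.5403, 0.0609, 0.2058]
ee_rot: [[-0.985, 0.172, -0.005], [0.172, 0.985, 0.004], [0.006, 0.003, -1.0]]
wrist_force: [0.2, -0.1, -4.2]
gripper_width: 0.686
gripper_force: 30.0
```

```bash
python3 -c "
from h import *
import pickle
plan([.5414,.0639,.13],yaw=170.03)
W={n:r.capture(n) for n in ['wrist','side','scene']}
for n in W:
  for t in ['small_box_center','lid_top']:
    W[n][t]=r.pinpoint(t,n);print(n,t,[(np.round(k['centre'],1).tolist(),round(k['score'],2)) for k in W[n][t][:2]])
x=[tri([ray(W[n],W[n]['small_box_center'][0]['centre']) for n in L if W[n]['small_box_center']]) for L in (['wrist','side','scene'],)]
print(x)
s=r.sense();pickle.dump((W,s),open('w5.pkl','wb'))
a=W['wrist']['img'][:,:,::-1]
cv2.imwrite('pics/w5.png',cv2.resize(a,(800,600),interpolation=cv2.INTER_CUBIC))
"
```

```text
t 17.4 tcp [0.5403 0.0609 0.2058] shift now-axes/0.5: [-0.0021  0.0059  0.1516] in target-axes: [-0.0012  0.0063  0.1516] turn/0.1: [ 0.028 -0.057  0.013]
wrist small_box_center [([254.5, 248.2], 0.6)]
wrist lid_top []
side small_box_center [([261.0, 163.6], 0.66)]
side lid_top [([258.7, 222.4], 0.6)]
scene small_box_center [([218.5, 182.6], 0.92), ([214.5, 190.6], 0.23)]
scene lid_top [([219.4, 221.0], 0.85)]
[(array([0.53351595, 0.06002698, 0.22457836]), [np.float64(0.0038928515549895818), np.float64(0.0003278720960814345), np.float64(0.004136157946381268)])]
```

View pics/w5.png

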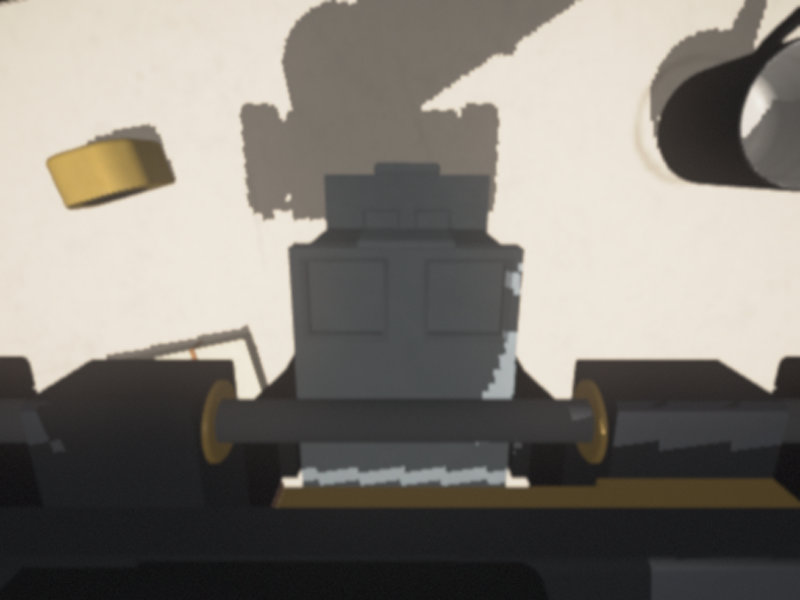

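The wrist picture shows the held box level, with its near top edge from (291,246) to (523,250). The lid is beneath it, with its near edge from (327,177) to (489,177) and its near pockets at about (381,218) and (433,218). I'll measure box against lid from this.

```bash
python3 -c "
from h import *
import pickle
W,s=pickle.load(open('w5.pkl','rb'));c=W['wrist'];M=np.array(s['ee_rot']);t=np.array(s['tcp_pos'])
L=np.array([.5414,.0639,.076]);RL=R.from_euler('z',-9.97,degrees=True).as_matrix()
def bp(p,z):
    o,d=ray(c,(np.array(p)+.5)/1.5625-.5);return o+d*(z-o[2])/d[2]
print('box corners rel tcp in lid axes (mm)')
for p in [(291,246),(523,250),(296,400),(517,400)]:
  print(((bp(p,t[2]+.0145+.027)-t)@RL*1e3).round(1))
print('lid edge rel lid est')
for p in [(327,177),(489,177)]: print(((bp(p,.076)-L)@RL*1e3).round(1))
print('box width px expected')
for n in ['wrist']:
  print('pocket expect px',[((proj(c,L+RL@np.array([x,y,0]))+.5)*1.5625).round(0).tolist() for x,y in [(-38,-16),(-38,16),(-70,-50),(-70,50),(-28,-6),(-28,-26)] for x,y in [(x/1e3,y/1e3)]])
a=c['img'][100:165,190:330,::-1]
cv2.imwrite('pics/w5z.png',cv2.resize(cv2.convertScaleAbs(a,alpha=2.2),None,fx=5.5,fy=5.5,interpolation=cv2.INTER_CUBIC))
"
```

```text
box corners rel tcp in lid axes (mm)
[-54.9 -27.7  41.5]
[-53.8  32.1  41.5]
[-11.1 -29.1  41.5]
[-11.   33.3  41.5]
lid edge rel lid est
[-68.2 -47.4   0. ]
[-68.2  49.9   0. ]
box width px expected
pocket expect px [[380.0, 228.0], [432.0, 228.0], [323.0, 174.0], [490.0, 174.0], [397.0, 244.0], [365.0, 244.0]]
```

View pics/w5z.png

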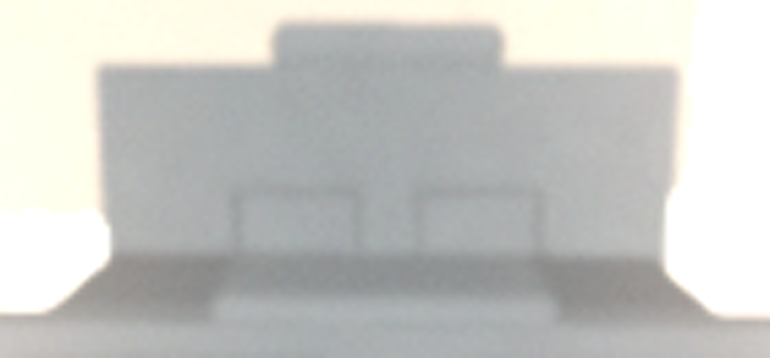

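```bash
python3 -c "
from h import *
import pickle
for f in ['w1','w2','w3']:
  c=pickle.load(open(f+'.pkl','rb'))
  M=np.array(c['orientation'])@np.array([[-.001,1,.001],[.962,.001,.275],[.275,.002,-.962]])  # approx tool rot
  o=np.array(c['origin'])-M@np.array([.074,.002,-.162])
  print(f,'tcp px',proj(c,o).round(1),'off=-40mm',proj(c,o-M@np.array([0,0,.04])).round(1))
  row=lambda y:c['img'][y,236:282].sum(1).tolist()
  print('r304',row(304));print('r225',row(225))
s=r.sense();M=np.array(s['ee_rot']);c=r.capture('wrist')
T=M.T@(np.array(c['origin'])-s['tcp_pos']);print(T.round(4),(M.T@np.array(c['orientation'])).round(4).tolist(),'tcp',proj(c,s['tcp_pos']))
"
```

```text
w1 tcp px [255.4 235.7] off=-40mm [254.5 272.5]
r304 [89, 84, 86, 81, 79, 68, 66, 80, 109, 156, 172, 176, 175, 174, 175, 176, 175, 176, 173, 168, 160, 150, 154, 152, 152, 166, 174, 176, 177, 173, 178, 179, 178, 177, 176, 162, 129, 94, 68, 71, 81, 86, 89, 89, 91, 95]
r225 [677, 678, 673, 626, 472, 282, 182, 161, 164, 157, 161, 165, 165, 168, 167, 164, 165, 164, 167, 189, 256, 326, 351, 348, 321, 247, 185, 164, 169, 164, 164, 169, 167, 163, 164, 164, 162, 161, 166, 191, 306, 494, 638, 677, 681, 682]
w2 tcp px [255.4 235.7] off=-40mm [254.5 272.5]
r304 [104, 101, 95, 99, 95, 86, 83, 84, 72, 74, 97, 143, 180, 196, 197, 200, 198, 196, 196, 202, 252, 407, 547, 540, 388, 241, 201, 198, 198, 199, 199, 202, 196, 173, 131, 88, 80, 85, 91, 90, 96, 96, 103, 109, 107, 105]
r225 [677, 680, 680, 683, 677, 632, 471, 275, 165, 147, 147, 149, 146, 146, 152, 155, 153, 157, 154, 158, 184, 271, 355, 351, 260, 178, 157, 159, 157, 159, 158, 158, 153, 151, 152, 149, 156, 184, 304, 492, 639, 677, 682, 681, 680, 678]
w3 tcp px [255.4 235.7] off=-40mm [254.5 272.5]
r304 [105, 102, 103, 100, 90, 85, 83, 77, 77, 74, 98, 140, 183, 196, 198, 200, 203, 201, 196, 201, 232, 339, 454, 457, 341, 227, 201, 199, 196, 198, 195, 199, 193, 174, 133, 91, 80, 85, 89, 90, 88, 95, 99, 106, 107, 105]
r225 [684, 682, 681, 682, 674, 630, 473, 280, 178, 155, 160, 158, 158, 161, 163, 166, 167, 166, 166, 172, 193, 275, 358, 354, 268, 188, 170, 169, 171, 170, 171, 169, 170, 167, 164, 164, 167, 193, 306, 494, 637, 677, 681, 682, 681, 682]
[ 0.0753  0.0022 -0.1617] [[-0.0011, 0.9614, 0.2752], [1.0, 0.0007, 0.0016], [0.0014, 0.2752, -0.9614]] tcp [255.27652237 237.7731417 ]
```

```bash
python3 -c "
from h import *
import pickle
W,s=pickle.load(open('w5.pkl','rb'));c=W['wrist'];M=np.array(s['ee_rot']);t=np.array(s['tcp_pos'])
RL=R.from_euler('z',-9.97,degrees=True).as_matrix()
def bp(p,z):
    o,d=ray(c,(np.array(p)+.5)/1.5625-.5);return o+d*(z-o[2])/d[2]
for z in (.0145,.018):
 for p in [(347,297),(466,297),(291,246),(523,250)]: print(z,((bp(p,t[2]+z+.027)-t)@RL*1e3).round(1))
a=c['img'][145:225,180:345,::-1]
cv2.imwrite('pics/w5y.png',cv2.resize(cv2.convertScaleAbs(a,alpha=2.2),None,fx=4.8,fy=4.8,interpolation=cv2.INTER_CUBIC))
plan([.5418,.0623,.11],yaw=170.03)
"
```

```text
0.0145 [-41.3 -13.7  41.5]
0.0145 [-41.2  17.8  41.5]
0.0145 [-54.9 -27.7  41.5]
0.0145 [-53.8  32.1  41.5]
0.018 [-42.2 -13.3  45. ]
0.018 [-42.2  17.4  45. ]
0.018 [-55.5 -26.8  45. ]
0.018 [-54.4  31.2  45. ]
t 17.9 tcp [0.5408 0.0613 0.2062] shift now-axes/0.5: [-0.0024  0.0018  0.1924] in target-axes: [-0.0015  0.0023  0.1924] turn/0.1: [ 0.031 -0.045  0.007]
```

View pics/w5y.png

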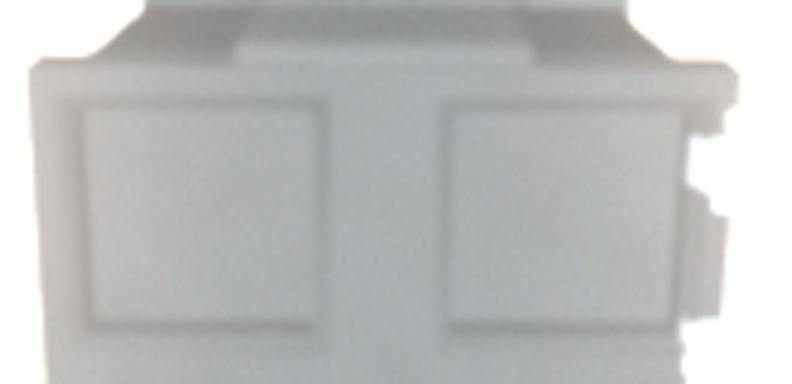

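Request:
move_arm:
  series:
    - [[0.015,-0.025,0.003],[-0.003,0.001,0.01],0]
    - [[0.015,-0.025,0.003],[-0.003,0.001,0.02],0]
    - [[0,0,0],[0,0,0.03],0]
    - [[0,0,0],[0,0,0.03],0]
    - [[0,0,0],[0,0,0.03],0]
    - [[0,0,0],[0,0,0.03],0]
    - [[0,0,0],[0,0,0.02],0]
    - [[0,0,0],[0,0,0.02],0]
    - [[0,0,0],[0,0,0],0]
    - [[0,0,0],[0,0,0],0]
    - [[0,0,0],[0,0,0],0]

```text
time_s: 19.0
tcp_pos: [0.5445, 0.0622, 0.1119]
ee_rot: [[-0.985, 0.172, 0.002], [0.172, 0.985, 0.0], [-0.002, 0.001, -1.0]]
wrist_force: [0.9, -0.6, -2.8]
gripper_width: 0.691
gripper_force: 30.0
```

```bash
python3 -c "
from h import *
plan([.5443,.0619,.0835],yaw=170.03);print(np.round(r.sense()['wrist_force'],1))
plan([.5443,.0619,.0835],yaw=170.03)
c=r.capture('side');d=r.capture('scene')
a=c['img'][150:270,190:330,::-1];b=d['img'][150:270,150:290,::-1]
plan([.5443,.0619,.0835],yaw=170.03)
cv2.imwrite('pics/s6.png',cv2.resize(cv2.convertScaleAbs(np.hstack([a,b]),alpha=1.5),None,fx=2.85,fy=2.85,interpolation=cv2.INTER_CUBIC))
"
```

```text
t 19.0 tcp [0.5445 0.0622 0.1119] shift now-axes/0.5: [ 0.0005 -0.0007  0.0567] in target-axes: [ 0.0004 -0.0007  0.0567] turn/0.1: [0.006 0.019 0.007]
[ 0.9 -0.6 -2.8]
t 19.0 tcp [0.5445 0.0622 0.1119] shift now-axes/0.5: [ 0.0005 -0.0007  0.0567] in target-axes: [ 0.0004 -0.0007  0.0567] turn/0.1: [0.006 0.019 0.007]
t 19.1 tcp [0.5445 0.0622 0.1119] shift now-axes/0.5: [ 0.0003 -0.0007  0.0569] in target-axes: [ 0.0002 -0.0006  0.0569] turn/0.1: [0.008 0.019 0.006]
```

View pics/s6.png

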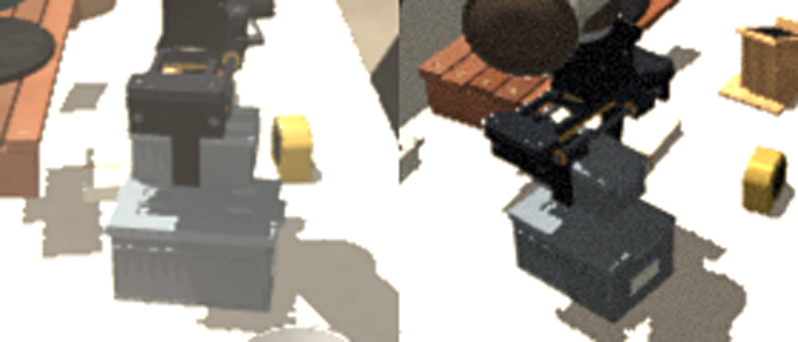

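The box hangs level over the shut lid, centred in both views. That was my twelfth picture and the limit is ten, so I'll view no more and go on by numbers.

Request:
move_arm:
  series:
    - [[0,0,0],[0,0,0.008],0]
    - [[0,0,0],[0,0,0.008],0]
    - [[0,0,0],[0,0,0.008],0]
    - [[0,0,0],[0,0,0.006],0]
    - [[0,0,0],[0,0,0.005],0]
    - [[0,0,0],[0,0,0.004],0]
    - [[0,0,0],[0,0,0.003],0]
    - [[0,0,0],[0,0,0],0]

```text
time_s: 19.9
tcp_pos: [0.5439, 0.062, 0.09]
ee_rot: [[-0.985, 0.173, 0.0], [0.173, 0.985, -0.0], [-0.0, -0.0, -1.0]]
wrist_force: [0.1, 0.3, -2.7]
gripper_width: 0.687
gripper_force: 30.0
```

Request:
move_arm:
  series:
    - [[0,0,0],[0,0,0.003],0]
    - [[0,0,0],[0,0,0.003],0]
    - [[0,0,0],[0,0,0],0]

```text
time_s: 20.2
tcp_pos: [0.5438, 0.062, 0.0869]
ee_rot: [[-0.985, 0.173, -0.0], [0.173, 0.985, -0.0], [-0.0, -0.0, -1.0]]
wrist_force: [-0.3, -0.0, -2.9]
gripper_width: 0.686
gripper_force: 30.0
```

Request:
move_arm:
  series:
    - [[0,0,0],[0,0,0.002],0]
    - [[0,0,0],[0,0,0.002],0]
    - [[0,0,0],[0,0,0],0]

```text
time_s: 20.5
tcp_pos: [0.5438, 0.062, 0.085]
ee_rot: [[-0.985, 0.173, 0.0], [0.173, 0.985, -0.0], [-0.0, -0.0, -1.0]]
wrist_force: [-0.4, -0.3, -2.6]
gripper_width: 0.69
gripper_force: 30.0
```

Request:
move_arm:
  series:
    - [[0,0,0],[0,0,0.002],0]
    - [[0,0,0],[0,0,0.002],0]
    - [[0,0,0],[0,0,0],0]

```text
time_s: 20.8
tcp_pos: [0.5438, 0.062, 0.083]
ee_rot: [[-0.985, 0.173, 0.0], [0.173, 0.985, -0.0], [-0.0, -0.0, -1.0]]
wrist_force: [0.7, -0.4, -2.6]
gripper_width: 0.688
gripper_force: 30.0
```

Request:
move_arm:
  series:
    - [[0,0,0],[0,0,0.002],0]
    - [[0,0,0],[0,0,0.001],0]
    - [[0,0,0],[0,0,0],0]

```text
time_s: 21.1
tcp_pos: [0.5439, 0.062, 0.0816]
ee_rot: [[-0.985, 0.173, 0.0], [0.173, 0.985, -0.0], [-0.0, -0.0, -1.0]]
wrist_force: [1.0, 0.3, -3.5]
gripper_width: 0.687
gripper_force: 30.0
```

Request:
move_arm:
  series:
    - [[0,0,0],[0,0,0.001],0]
    - [[0,0,0],[0,0,0.001],0]
    - [[0,0,0],[0,0,0],0]

```text
time_s: 21.4
tcp_pos: [0.5441, 0.0621, 0.081]
ee_rot: [[-0.985, 0.173, 0.001], [0.173, 0.985, -0.0], [-0.001, 0.0, -1.0]]
wrist_force: [-0.8, 0.6, 0.3]
gripper_width: 0.687
gripper_force: 30.0
```

Request:
move_arm:
  series:
    - [[0,0,0],[0,0,0.001],0]
    - [[0,0,0],[0,0,0],0]
    - [[0,0,0],[0,0,0],0]

```text
time_s: 21.7
tcp_pos: [0.5441, 0.062, 0.081]
ee_rot: [[-0.985, 0.172, 0.001], [0.172, 0.985, -0.0], [-0.001, 0.0, -1.0]]
wrist_force: [-3.0, 0.1, 5.8]
gripper_width: 0.686
gripper_force: 30.0
```

```bash
cat > chk.py <<'E'
from h import *
s=r.sense();print(np.array(s['tcp_pos']).round(4),np.round(s['wrist_force'],1),np.round(s['moment'],2))
L=np.array([.5418,.0623,.098]);RL=R.from_euler('z',-9.97,degrees=True).as_matrix()
K=[np.array([x,y,z])/1e3 for x in(-52,52) for y in(-30,30) for z in(-21,27)]
for n in ['side','scene']:
    c=r.capture(n);o=r.cut_out('small_box',n)
    if not o: print(n,'none');continue
    m=o[0]['pixels'];ys,xs=np.where(m)
    for dz in (0,.005):
        P=np.array([proj(c,L+[0,0,dz]+RL@k) for k in K]);print(n,dz,'model bbox',P.min(0).round(1),P.max(0).round(1))
    print(n,round(o[0]['score'],2),'mask bbox',xs.min(),ys.min(),xs.max(),ys.max(),m.sum())
    for t,p in(('small_box_center',L),('lid_top',L-[0,0,.022])):
        q=r.pinpoint(t,n);print(t,np.round(q[0]['centre'],1) if q else None,'model',proj(c,p).round(1))
E
python3 chk.py
```

```text
[0.5441 0.062  0.081 ] [-3.   0.1  5.8] [0.11 0.95 0.02]
side 0 model bbox [234.4 195.7] [280.6 227.3]
side 0.005 model bbox [234.3 193.9] [280.6 225.5]
side 0.56 mask bbox 235 199 280 226 623
small_box_center [259.4 211.3] model [258.1 212.2]
lid_top [256.9 220.2] model [258.2 220. ]
scene 0 model bbox [194.9 199.6] [237.2 237.4]
scene 0.005 model bbox [194.8 198.2] [237.1 236. ]
scene 0.57 mask bbox 210 207 237 235 597
small_box_center [216.5 218. ] model [216.2 218.8]
lid_top [219.3 223.7] model [216.6 224.8]
```

Request:
move_arm:
  series:
    - [[0,0,0],[0.002,0,-0.001],0]
    - [[0,0,0],[0,0,0],0]
    - [[0,0,0],[0,0,0],0]

```text
time_s: 22.4
tcp_pos: [0.5437, 0.0623, 0.081]
ee_rot: [[-0.985, 0.172, 0.002], [0.172, 0.985, 0.0], [-0.002, 0.001, -1.0]]
wrist_force: [0.5, -0.4, 2.3]
gripper_width: 0.691
gripper_force: 30.0
```

Request:
move_arm:
  series:
    - [[0,0,0],[0.002,0,0],0]
    - [[0,0,0],[0,0,0],0]
    - [[0,0,0],[0,0,0],0]

```text
time_s: 22.7
tcp_pos: [0.5428, 0.0626, 0.081]
ee_rot: [[-0.985, 0.173, 0.002], [0.173, 0.985, 0.0], [-0.002, 0.001, -1.0]]
wrist_force: [3.1, 0.5, 1.9]
gripper_width: 0.684
gripper_force: 30.0
```

Request:
move_arm:
  series:
    - [[0,0,0],[0.002,0,0],0]
    - [[0,0,0],[0,0,0],0]
    - [[0,0,0],[0,0,0],0]

```text
time_s: 23.0
tcp_pos: [0.5415, 0.0628, 0.081]
ee_rot: [[-0.985, 0.172, 0.002], [0.172, 0.985, 0.0], [-0.002, 0.001, -1.0]]
wrist_force: [3.4, -1.3, 2.2]
gripper_width: 0.688
gripper_force: 30.0
```

Request:
move_arm:
  series:
    - [[0,0,0],[0.002,0,0],0]
    - [[0,0,0],[0,0,0],0]
    - [[0,0,0],[0,0,0],0]

```text
time_s: 23.3
tcp_pos: [0.541, 0.0629, 0.081]
ee_rot: [[-0.985, 0.172, 0.003], [0.172, 0.985, 0.0], [-0.003, 0.001, -1.0]]
wrist_force: [5.1, -1.3, 1.4]
gripper_width: 0.689
gripper_force: 30.0
```

Request:
move_arm:
  series:
    - [[0,0,0],[0.002,0,0],0]
    - [[0,0,0],[0,0,0],0]
    - [[0,0,0],[0,0,0],0]

```text
time_s: 23.6
tcp_pos: [0.5409, 0.063, 0.0811]
ee_rot: [[-0.985, 0.171, 0.004], [0.171, 0.985, 0.0], [-0.004, 0.001, -1.0]]
wrist_force: [7.3, -2.1, 0.8]
gripper_width: 0.686
gripper_force: 29.9
```

The pocket wall stops the box about 3 mm from where it was, so the feet are in the pockets. I'll re-centre it, then let go.

Request:
move_arm:
  series:
    - [[0,0,0],[-0.004,0,0],0]
    - [[0,0,0],[-0.004,0,0],0]
    - [[0,0,0],[0,0,0],0]
    - [[0,0,0],[0,0,0],0]
    - [[0,0,0],[0,0,0],0.72]
    - [[0,0,0],[0,0,0],0.8]
    - [[0,0,0],[0,0,0],1]
    - [[0,0,0],[0,0,0],1]
    - [[0,0,0],[0,0,0],1]
    - [[0,0,0],[0,0,0],1]

```text
time_s: 24.6
tcp_pos: [0.5428, 0.0621, 0.0805]
ee_rot: [[-0.985, 0.173, -0.0], [0.173, 0.985, -0.0], [0.0, -0.0, -1.0]]
wrist_force: [0.9, 1.0, 0.2]
gripper_width: 0.985
gripper_force: 0.0
```

Request:
move_arm:
  series:
    - [[0,0,0],[0,0,-0.01],1]
    - [[0,0,0],[0,0,-0.02],1]
    - [[0,0,0],[0,0,-0.03],1]
    - [[0,0,0],[0,0,-0.04],1]
    - [[0,0,0],[0,0,-0.06],1]
    - [[0,0,0],[-0.02,-0.06,-0.06],1]
    - [[0,0,0],[-0.02,-0.06,-0.06],1]
    - [[0,0,0],[0,0,-0.06],1]
    - [[0,0,0],[0,0,-0.06],1]
    - [[0,0,0],[0,0,-0.06],1]
    - [[0,0,0],[0,0,0],1]
    - [[0,0,0],[0,0,0],1]

```text
time_s: 25.8
tcp_pos: [0.5521, -0.0002, 0.312]
ee_rot: [[-0.985, 0.173, 0.003], [0.173, 0.985, 0.001], [-0.002, 0.002, -1.0]]
wrist_force: [-0.7, -0.0, -1.3]
gripper_width: 0.999
gripper_force: 0.0
```

```bash
cat >> chk.py <<'E'
c=r.capture('wrist');L0=L+1.9e-3*np.array(r.sense()['ee_rot'])[:,1]
for t,p in(('small_box_center',L0),('lid_top',L0-[0,0,.022])):
    q=r.pinpoint(t,'wrist');print('wrist',t,np.round(q[0]['centre'],1) if q else None,'model',proj(c,p).round(1))
o=r.cut_out('small_box','wrist')
if o:
    m=o[0]['pixels'].astype(np.uint8);print('rect',cv2.minAreaRect(cv2.findNonZero(m)))
    T=np.array([proj(c,L0+RL@np.array([x,y,.027])) for x,y in[(-.052,-.03),(-.052,.03),(.052,.03),(.052,-.03)]],np.float32);print('model top rect',cv2.minAreaRect(T))
E
python3 chk.py
```

```text
[ 5.521e-01 -2.000e-04  3.120e-01] [-0.7 -0.  -1.3] [-0.01 -0.    0.02]
side 0 model bbox [234.4 195.7] [280.6 227.3]
side 0.005 model bbox [234.3 193.9] [280.6 225.5]
side 0.76 mask bbox 236 197 282 227 1278
small_box_center [261.1 211.3] model [258.1 212.2]
lid_top [255.8 217.8] model [258.2 220. ]
scene 0 model bbox [194.9 199.6] [237.2 237.4]
scene 0.005 model bbox [194.8 198.2] [237.1 236. ]
scene 0.67 mask bbox 196 201 237 235 983
small_box_center [218.7 219.2] model [216.2 218.8]
lid_top [220.9 222.1] model [216.6 224.8]
wrist small_box_center [306.1 144.4] model [307.1 149.4]
wrist lid_top None model [304.5 147. ]
rect ((309.62213134765625, 148.0675811767578), (55.285362243652344, 92.58633422851562), 2.38594388961792)
model top rect ((311.7945861816406, 150.97479248046875), (54.14546203613281, 91.05746459960938), 1.3443914651870728)
```

```bash
python3 -c "
from station import r
print(r.finish_job())"
```

```text
the job is handed in; nothing more can be done
None
```

The lid is shut and the small box stands upright on it, lengthwise, its feet in the pockets as far as the wall-stop test and final mask checks show; it was let go gently and handed in at about 26 s, but I viewed 12 pictures where 10 were allowed and never viewed the final scene or checked that the other things hadn't moved.

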